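# Wedge up a chaser's board

## Robot

A 6-joint arm with a two-finger parallel gripper is mounted at the origin on the work surface. World frame = base frame: x ahead of the robot, y to its left, z up, the work surface at z = 0. Lengths are in m, angles in degrees, forces in N, time in s.
With the tool pointing down it reaches from about 0.15 to 0.775 m from the base axis. Payload 6.1 kg.
Tool frame: the origin (TCP) lies on the centre line of the jaws, within the pads' length; the fingertips stand 19 mm ahead of it and the grasp point (between the pads) is the TCP (tips_ahead is the distance from the TCP to the fingertips, in m); z points along the fingers, y is the line along which they close (so a half turn about z gives the same grasp; the last joint's range is limited). The gripper opens to 85 mm and grips with 20 to 120 N. Pads are 22 mm wide; open, the fingers measure 114 mm over their backs; the gripper's body (76 mm by 85 mm) begins 54 mm behind the grasp point. The pads swing forward as they close: fully open they stand 13 mm farther back than shut.
Start: joints at [-64.687, 7.208, -2.269, 80.523, 0, 90], TCP at [0.224, -0.475, 0.25] pointing down, gripper open.
Joint ranges: [-155.77, 155.77], [-54.66, 111.73], [-72.52, 77.12], [-102.08, 115.82], [-83.92, 84.16], [-180, 180]. Speed limits (degrees/s): [136.94, 136.94, 172.46, 180, 180, 180].

## Interface

Orientations are given as [roll, pitch, yaw] about the fixed x, y, z axes, in that order (R = Rz(yaw) Ry(pitch) Rx(roll)).
In Python, from plant import get_obs, read_camera, get_calibration, sign_off, tips_ahead gives the robot as it stands.
- The arm moves only by the tool servo_tool, never from a script. Its arguments are lists of equal length, an entry for each row: "slide": the shift along the world's x, y, z each as a share of 0.1 m, from -1 to 1, a list of three; "spin": the turn about the world's z as a share of pi rad, from -1 to 1; "gripper": the closure, from -1 (fully open) to 1 (shut). A call has 1 to 10 rows; each row is the pose to reach, as a shift and turn from the pose commanded when the call began, turning the shorter way round; what a row does not reach only later rows make up. A row lasts 1/10 s, in which the tool goes at most 50 mm and 8.59 degrees, less where a joint would pass 70% of its speed; a pose out of reach is approached as far as the arm can. A call with a number of a shift or a turn outside -1 to 1 is refused whole. A call with a gripper value outside its range is refused whole. The fingers move at their own pace and stop on an object; the grip force is fixed at half the most. Time passes only in rows, so rows that repeat a pose let the fingers close. It gives the time, the measured TCP pose, the force, the opening and the grip force at its end, in the units of the state.
- get_obs(): the state, without advancing time (a new reading comes with each control period).
- read_camera(name): name is "side" or "top" or "wrist"; returns the picture (480x640x3 uint8, red, green, blue); there is no depth.
- get_calibration(name): a dict with "fx", "fy", "cx", "cy" (pixels), "origin" and "attitude" of the camera in the world. Camera axes: x right, y up, looking along -z (the intrinsics and any distortion apply to the point x, -y, -z); pixel columns grow to the right and rows downward; lengths in m; the calibration is good to about 2 mm. The wrist camera is an equidistant fisheye: a pixel r from the principal point sees the ray r / f radians off the axis. A picture is of the moment at which its call begins: read the wrist's pose just before it. get_calibration takes no time and is no camera call; for the wrist camera it gives the pose at the moment of the call.
- sign_off(): hands the job in; it is judged then, once.
The state is a dict: "clock": time; "q": joint angles; "qvel": joint speeds; "effort": joint torques, N m; "eef_pos": TCP position; "tcp_rot": TCP orientation; "wrist_force": force on the tool from outside, world axes, zero at the start; "torque": the same for the moment, N m; "width": opening from 0.0 (shut) to 1.0 (fully open); "grip_force": force on a finger pad.
Only numpy, scipy, OpenCV 4.12 (cv2) and the standard library are available. Lean on these libraries where they do the work, as an engineer would, in place of code of your own. Each camera call takes 0.05 s, during which the arm holds its last target. There are 200 camera calls.

## Task

The board that carries the tray being chased gives at its front edge. Pick up the long wooden wedge, lay it flat on the bench and push its thin end straight in under the middle of the board's front edge until it jams tight, a firm, steady push of about 11 N along it, then let go so that it stays jammed. Do not push on the board or tray with the gripper, and leave the other things where they lie.

Things in the scene. Friction and masses are not known exactly. Their poses are not given: they have to be found in the camera images.
- wedge: Plain hardwood wedge, 135 mm long, 36 mm wide, 80 g, lying flat. Origin: middle of its flat underside. +x points along it to the thin end. Top: the last 25 mm at the thick end (x = -67.5 to -42.5 mm) is level, 28 mm high, for holding; from there it slopes evenly down to 6 mm high at the thin end (x = +67.5 mm). z up.
- wedge_tip (a point): Middle of the lower edge of the wedge's thin end, 67.5 mm along +x from the wedge's origin.
- stand: Fixed stand with a pale wooden board, 240 x 240 x 15 mm, carrying a round scalloped metal tray (200 mm across, rim up to 40 mm above the board's underside, starting 30 mm behind the front edge). Origin: on the bench below the middle of the board's front edge, the one towards the robot. +x runs level in under the board, square to that edge; y along the edge; z up. Open beneath for 190 mm.
- board_gap (a point): Point on the bench below the middle of the board's front edge, where the wedge goes in. The edge's underside is 11 to 24 mm above the bench, different each time and not given by any pose: the wedge meets it 25 to 90 mm in.
- board_underside (a point): Point on the bench under the board, 60 mm in from its front edge. A rubber-topped batten holds the board at its back, so the front edge springs: lifting it takes about 9 N per mm, so once the wedge touches, the push rises by 2 to 4 N per mm. The push, best given on the thick end face with closed fingers, is 0.8 to 2 times the edge's load on the wedge. That load must end at 3 to 15 N, never pass 17 N. Friction then holds it.
- offcut: Bystander: plain rectangular offcut of the same wood, 135 x 36 x 28 mm, no taper. Origin: middle of its underside.
- punch_a: Bystander: square steel punch, 130 mm long, 9 mm thick, lying on the bench to the left of the board's front as seen from the robot. Origin: middle of its underside.
- punch_b: Bystander: square steel punch, 110 mm long, 9 mm thick, lying to the right of the board's front. Origin: middle of its underside.
- hammer: Bystander: hammer, 240 mm long, lying on the bench.
- wax_jar: Bystander: round jar, 68 mm across, 70 mm high.
- tea_cup: Bystander: open white cup, 72 mm across, 60 mm high.
There are look-alikes about, which are no part of the job. What is shaped like the wedge but black is not meant.

How it is judged:
By the outcome, as a careful person would: the job done as asked, in the order asked, and still so for the second after the job is handed in, with the robot touching nothing.
It also fails if it takes over 58 s, if anything falls off the work surface, if the arm or the gripper's body presses on something with over 40 N, if the wrist force passes 120 N, or if a joint passes its speed limit or range.

## Working session

There is one attempt and no reset: what is moved stays moved. The work goes in short steps, Python scripts to look and compute and a tool call to move; the robot and the scene stay as the last step left them, time stands still between calls to the robot, and variables do not carry over. Pictures are saved under pics/ and viewed, at most 11 in all, crops included, and the job is handed in when it is done.

Besides the shell and the picture viewer there is one more tool, called after "Call:" by a JSON object that holds its "fn" and its "kwargs", one argument or row to a line. servo_tool: Moves the arm, as the interface text tells. Shift numbers are shares of 0.1 m and turn numbers shares of pi rad, none past 1 either way. Its arguments: {"type":"object","properties":{"slide":{"type":"array","items":{"type":"array","items":{"type":"number"}}},"spin":{"type":"array","items":{"type":"number"}},"gripper":{"type":"array","items":{"type":"number"}}},"required":["slide","spin","gripper"]}

```bash
mkdir -p pics; python3 - <<'E'
from plant import *
import cv2
for n in("top","side"):
    cv2.imwrite(f"pics/{n}0.png",read_camera(n)[:,:,::-1]); c=get_calibration(n); print(n,c)
print(get_obs(), tips_ahead)
E
```

```text
top {'fx': 434.70430619865687, 'fy': 434.70430619865687, 'cx': 318.8944771855171, 'cy': 246.9431164482636, 'origin': array([0.39875715, 0.01204919, 1.2379181 ]), 'attitude': array([  4.98700558,  -1.14717203, -89.09694875])}
side {'fx': 575.781377326089, 'fy': 575.781377326089, 'cx': 320.05202878584555, 'cy': 233.5330187407541, 'origin': array([0.22474674, 0.8329232 , 1.03903654]), 'attitude': array([  42.07247922,   -0.76450273, -161.21929197])}
{'clock': 0.1, 'q': array([-6.46867384e+01,  7.23623744e+00, -2.32075356e+00,  8.05237169e+01,
       -1.65735652e-03,  8.99985220e+01]), 'qvel': array([-0.02177732,  0.01775467,  0.1913418 , -0.02081889,  0.04321695,
       -0.00248387]), 'effort': array([-5.03591837e-04, -4.36903846e+01,  3.53605270e+01,  1.37079434e-02,
        3.43555951e-05, -3.17429283e-06]), 'eef_pos': array([ 0.22431796, -0.47428287,  0.24961968]), 'tcp_rot': array([-1.79919292e+02,  1.65527300e-03,  2.53147419e+01]), 'wrist_force': array([ 0.3611967 , -0.02156569, -0.5618689 ]), 'torque': array([-0.02032521, -0.00310535, -0.0302768 ]), 'grip_force': 0.0, 'width': 1.0018737724891575} 0.019
```

View pics/top0.png

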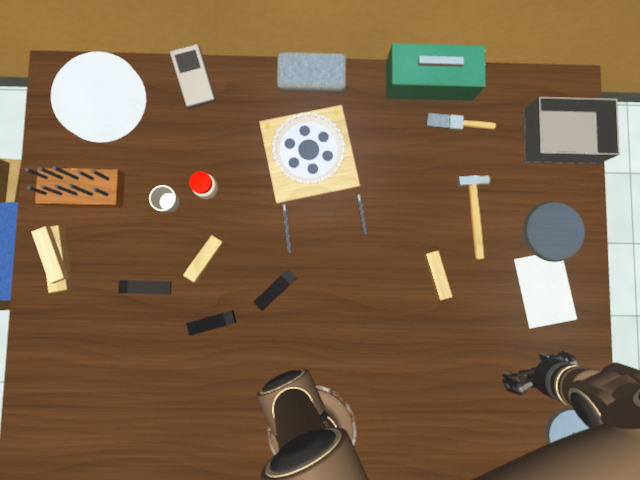

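View pics/side0.png

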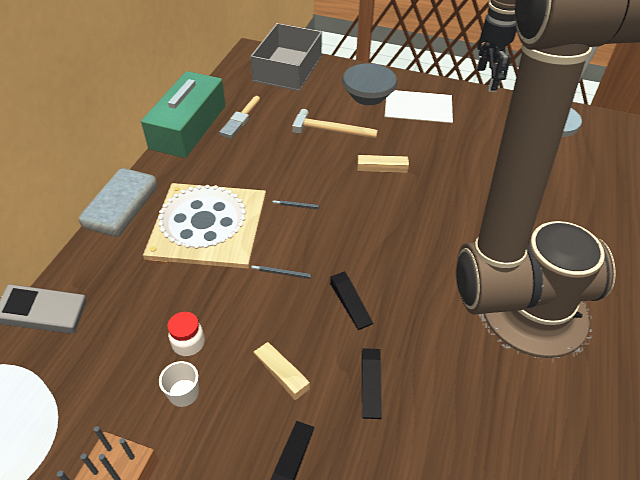

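The top view shows light-wood pieces at (203,258), (439,275) and a pair at (50,258). The black look-alikes are at (145,287), (211,322) and (275,290). The board's front edge is near (317,193). In the side view the two single pieces are at (281,370) and (383,163). Next I'll check them in a close crop.

```bash
python3 - <<'E'
import cv2,numpy as np
t=cv2.imread("pics/top0.png");s=cv2.imread("pics/side0.png")
def c(im,x,y,w=70,h=50): 
    y0=max(0,y-h//2);x0=max(0,x-w//2);return cv2.resize(im[y0:y0+h,x0:x0+w],(400,286),interpolation=cv2.INTER_CUBIC)
cv2.imwrite("pics/crop1.png",np.vstack([np.hstack([c(t,203,258),c(t,439,275)]),np.hstack([c(s,281,370,84,60),c(s,383,163)])]))
E
```

```text
(no output)
```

View pics/crop1.png

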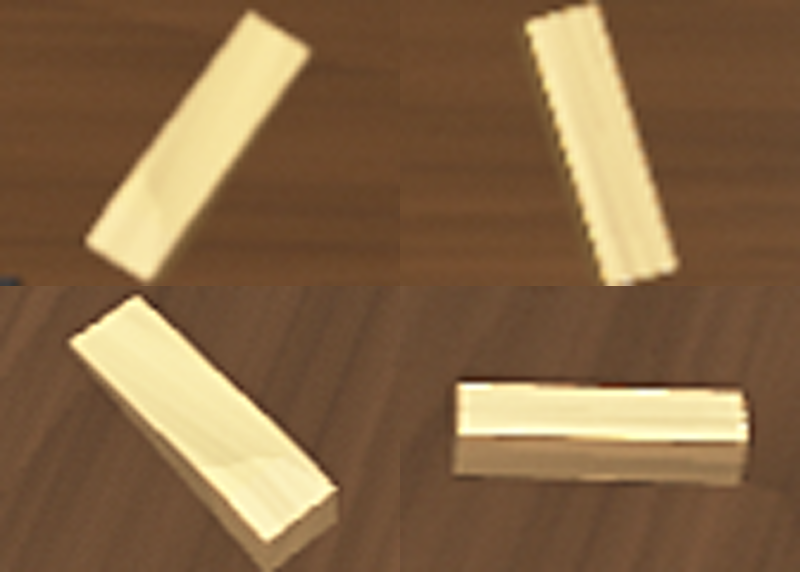

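The crop shows that the left piece, top (203,258), tapers and has a level end towards the lower left. Its thin end is at the upper right and is low in the side view. The right piece, (439,275), has a constant height, so it is the offcut. Now I'll measure the wedge and the board.

```bash
cat > h.py <<'E'
import numpy as np,cv2
from scipy.spatial.transform import Rotation as R
from plant import *
def ray(cal,p):
    u=(np.array(p,float)-[cal['cx'],cal['cy']])/[cal['fx'],cal['fy']]
    return np.array(cal['origin']),R.from_euler('xyz',cal['attitude'],degrees=True).apply([u[0],-u[1],-1])
def onz(cal,p,z):
    o,d=ray(cal,p);return o+d*(z-o[2])/d[2]
def tri(c1,p1,c2,p2):
    (a,d),(b,e)=ray(c1,p1),ray(c2,p2);t=np.linalg.lstsq(np.c_[d,-e],b-a,rcond=None)[0]
    x,y=a+d*t[0],b+e*t[1];return (x+y)/2,np.linalg.norm(x-y)
def quad(im,seed):
    hsv=cv2.cvtColor(im,cv2.COLOR_BGR2HSV);m=cv2.inRange(hsv,(12,50,135),(35,190,255))
    m=cv2.morphologyEx(m,cv2.MORPH_CLOSE,np.ones((3,3)))
    cs=cv2.findContours(m,cv2.RETR_EXTERNAL,cv2.CHAIN_APPROX_NONE)[0]
    c=max(cs,key=lambda c:(cv2.pointPolygonTest(c,seed,False)>=0)*1e6+cv2.contourArea(c))
    h=cv2.convexHull(c)
    return cv2.minAreaRect(c),cv2.approxPolyN(h,4).reshape(-1,2) if hasattr(cv2,'approxPolyN') else cv2.approxPolyDP(h,6,True)[:,0]
E
python3 - <<'E'
from h import *
T,S=get_calibration("top"),get_calibration("side")
t=cv2.imread("pics/top0.png");s=cv2.imread("pics/side0.png")
r,q=quad(t,(203,258));print("wedge top",r,q.tolist(),[onz(T,p,.006 if p[1]<255 else .028).round(4).tolist() for p in q])
print("side w",quad(s,(281,370))[1].tolist())
rb,qb=quad(t,(268,190));print("board",rb,qb.tolist(),[onz(T,p,.032).round(4).tolist() for p in qb])
rs,qs=quad(s,(160,250));print("side b",qs.tolist())
c=lambda im,x,y,w,h:cv2.resize(im[y:y+h,x:x+w],(w*6,h*6),interpolation=cv2.INTER_CUBIC)
cv2.imwrite("pics/crop2.png",c(s,140,178,132,96))
E
```

```text
wedge top ((201.99618530273438, 258.1929931640625), (14.56214427947998, 50.93181610107422), 34.82448959350586) [[223, 241], [194, 283], [181, 275], [211, 234]] [[0.5188, 0.2613, 0.006], [0.3989, 0.3325, 0.028], [0.4203, 0.369, 0.028], [0.5382, 0.2959, 0.006]]
side w [[314, 385], [294, 400], [252, 351], [268, 341]]
board ((319.5, 45.5), (91.0, 639.0), 90.0) [[639, 0], [639, 92], [0, 76], [0, 0]] [[1.2589, -0.9518, 0.032], [0.9747, -0.9378, 0.032], [0.9759, 0.9032, 0.032], [1.2035, 0.9211, 0.032]]
side b [[248, 268], [139, 261], [157, 218], [274, 157]]
```

View pics/crop2.png

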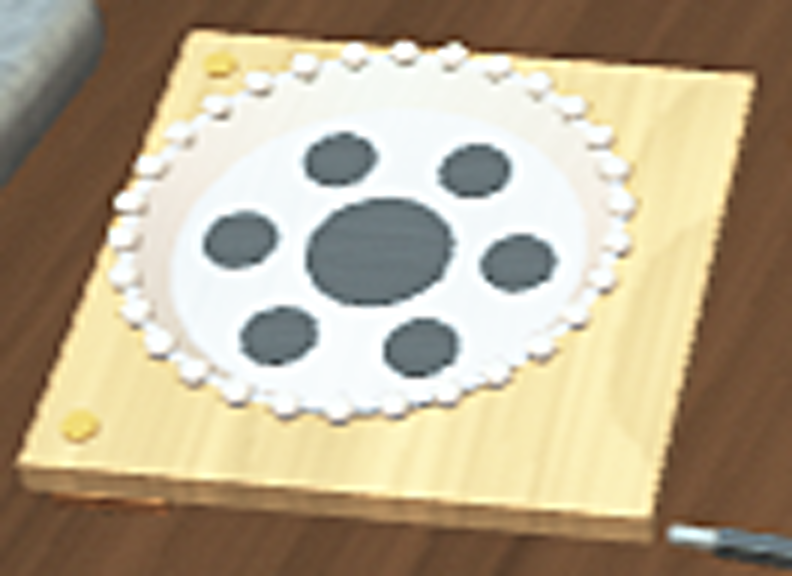

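The crop shows the board's top front corners at side pixels (248.7,264.3) and (265.8,190.0). The back near corner is at (143.3,255.5). Next I'll fit the same corners in the top view.

```bash
python3 - <<'E'
from h import *
T,S=get_calibration("top"),get_calibration("side")
t=cv2.imread("pics/top0.png")
m=np.zeros(t.shape[:2],np.uint8);m[98:210,250:366]=255
hsv=cv2.cvtColor(t,cv2.COLOR_BGR2HSV);k=cv2.inRange(hsv,(12,40,150),(35,190,255))&m
c=max(cv2.findContours(k,0,1)[0],key=cv2.contourArea);q=cv2.approxPolyN(cv2.convexHull(c),4).reshape(-1,2);print(q.tolist())
big=cv2.resize(t[98:210,250:366],None,fx=5,fy=5,interpolation=cv2.INTER_CUBIC)
cv2.imwrite("pics/crop3.png",big)
q=q[np.argsort(-q[:,1])]; 
fl,fr=sorted(q[:2].tolist()); 
for a,b in((fl,(248.7,264.3)),(fr,(265.8,190.))):print(a,tri(T,a,S,b))
P=[onz(T,p,.032) for p in(fl,fr)];print(P,np.linalg.norm(P[0]-P[1]))
for p in q: print(p,onz(T,p,.032))
E
```

```text
[[360, 186], [275, 204], [258, 120], [342, 104]]
[275, 204] (array([0.62237175, 0.11411654, 0.03885189]), np.float64(0.001188862527125955))
[360, 186] (array([ 0.67912378, -0.12327391,  0.0355804 ]), np.float64(0.0014950674332348457))
[array([0.62306096, 0.11454015, 0.032     ]), array([ 0.67921358, -0.12384779,  0.032     ])] 0.24491207921424138
[275 204] [0.62306096 0.11454015 0.032     ]
[360 186] [ 0.67921358 -0.12384779  0.032     ]
[258 120] [0.86442824 0.16883203 0.032     ]
[342 104] [ 0.91738315 -0.07027634  0.032     ]
```

View pics/crop3.png

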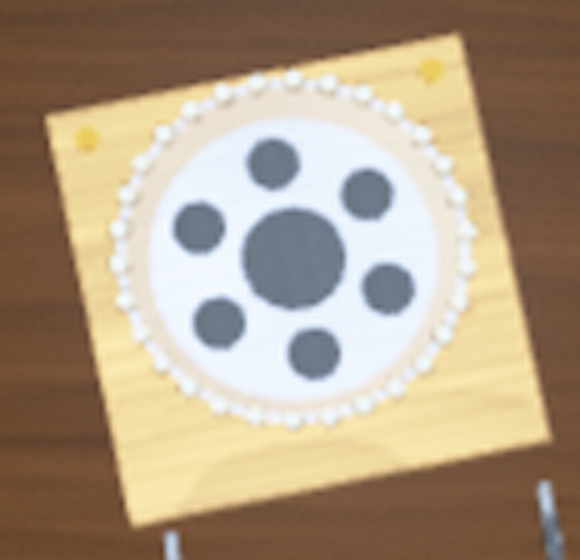

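The board's front is at x≈0.62 to 0.68 with a yaw of about 13°. Its top edge is about 36–39 mm high, so the gap is about 22 mm. The wedge's origin is near (0.469,0.315) with a yaw of about -31°. Its measured length is 139 mm against the real 135. I'll grip it at about (0.424,0.342), so the next moves take the tool there.

Call:
{"fn": "servo_tool", "kwargs": {
  "slide": [
    [0.2,0.5,0],
    [0.25,1,0],
    [0.25,1,0]
  ],
  "spin": [-0.04,-0.08,-0.105],
  "gripper": [-1,-1,-1]
}}

```text
clock: 0.4
eef_pos: [0.2492, -0.3703, 0.2501]
tcp_rot: [-179.9, 0.0, 6.3]
wrist_force: [-0.2, -0.3, 1.2]
width: 0.996
grip_force: 0.0
```

Call:
{"fn": "servo_tool", "kwargs": {
  "slide": [
    [0.2,0.5,0],
    [0.25,1,0],
    [0.25,1,0]
  ],
  "spin": [-0.04,-0.08,-0.105],
  "gripper": [-1,-1,-1]
}}

```text
clock: 0.7
eef_pos: [0.2742, -0.2706, 0.2503]
tcp_rot: [-179.9, 0.0, -12.5]
wrist_force: [-0.0, -0.3, 0.5]
width: 1.0
grip_force: 0.0
```

Call:
{"fn": "servo_tool", "kwargs": {
  "slide": [
    [0.2,0.5,0],
    [0.25,1,0],
    [0.25,1,0]
  ],
  "spin": [-0.04,-0.08,-0.104],
  "gripper": [-1,-1,-1]
}}

```text
clock: 1.0
eef_pos: [0.2973, -0.1754, 0.2501]
tcp_rot: [-179.8, 0.0, -30.7]
wrist_force: [0.3, 0.3, -0.7]
width: 0.998
grip_force: 0.0
```

Call:
{"fn": "servo_tool", "kwargs": {
  "slide": [
    [0.2,0.5,0],
    [0.25,1,0],
    [0.25,1,0]
  ],
  "spin": [0,0,0],
  "gripper": [-1,-1,-1]
}}

```text
clock: 1.3
eef_pos: [0.2881, -0.1444, 0.2502]
tcp_rot: [-177.7, 0.1, -28.5]
wrist_force: [0.3, 0.6, -0.1]
width: 0.997
grip_force: 0.0
```

Call:
{"fn": "servo_tool", "kwargs": {
  "slide": [
    [0.2,0.5,0],
    [0.25,1,0],
    [0.25,1,0]
  ],
  "spin": [0,0,0],
  "gripper": [-1,-1,-1]
}}

```text
clock: 1.6
eef_pos: [0.2815, -0.115, 0.2503]
tcp_rot: [-175.6, 0.1, -26.2]
wrist_force: [-0.5, 0.2, 1.1]
width: 1.0
grip_force: 0.0
```

Call:
{"fn": "servo_tool", "kwargs": {
  "slide": [
    [0.2,0.5,0],
    [0.25,1,0],
    [0.25,1,0]
  ],
  "spin": [0,0,0],
  "gripper": [-1,-1,-1]
}}

```text
clock: 1.9
eef_pos: [0.2766, -0.0885, 0.2503]
tcp_rot: [-173.5, 0.1, -23.9]
wrist_force: [0.2, -0.5, 0.2]
width: 0.997
grip_force: 0.0
```

Call:
{"fn": "servo_tool", "kwargs": {
  "slide": [
    [0.2,0.5,0],
    [0.25,1,0],
    [0.25,1,0]
  ],
  "spin": [0,0,0],
  "gripper": [-1,-1,-1]
}}

```text
clock: 2.2
eef_pos: [0.2735, -0.0646, 0.2502]
tcp_rot: [-171.3, 0.2, -21.7]
wrist_force: [1.0, 0.2, -0.8]
width: 0.998
grip_force: 0.0
```

Call:
{"fn": "servo_tool", "kwargs": {
  "slide": [
    [0.2,0.5,-0.3],
    [0.25,1,-0.6],
    [0.25,1,-1],
    [0.25,1,-1]
  ],
  "spin": [0,0,0,0],
  "gripper": [-1,-1,-1,-1]
}}

```text
clock: 2.6
eef_pos: [0.2707, -0.0438, 0.1617]
tcp_rot: [-169.4, 0.3, -19.8]
wrist_force: [0.1, -0.4, -0.4]
width: 1.002
grip_force: 0.0
```

```bash
python3 - <<'E'
from h import *
o=get_obs();print(o['clock'],o['q'].round(1),o['qvel'].round(1),o['eef_pos'].round(4),o['tcp_rot'].round(1),o['wrist_force'].round(1))
E
```

```text
2.6 [-19.9 -20.1 -37.8  72.7  10.6 179.9] [  1.5   0.8 -19.  -20.1   2.    0.1] [ 0.2707 -0.0438  0.1617] [-169.4    0.3  -19.8] [ 0.1 -0.4 -0.4]
```

Joint 6 hit its +180° limit. I'll use the half-turned grasp at yaw 149° and turn the positive way.

Call:
{"fn": "servo_tool", "kwargs": {
  "slide": [
    [0,0,0.3],
    [0,0,0.5],
    [0,0,0.5],
    [0,0,0.5],
    [0,0,0.5],
    [0,0,0.5],
    [0,0,0.5],
    [0,0,0.5],
    [0,0,0.5],
    [0,0,0.5]
  ],
  "spin": [0.04,0.08,0.12,0.16,0.2,0.25,0.3,0.35,0.4,0.45],
  "gripper": [-1,-1,-1,-1,-1,-1,-1,-1,-1,-1]
}}

```text
clock: 3.6
eef_pos: [0.2717, -0.0443, 0.2133]
tcp_rot: [-169.4, 0.2, 59.5]
wrist_force: [0.4, 0.4, -0.7]
width: 1.003
grip_force: 0.0
```

Call:
{"fn": "servo_tool", "kwargs": {
  "slide": [
    [0,0,0],
    [0,0,0],
    [0,0,0]
  ],
  "spin": [0,0,0],
  "gripper": [-1,-1,-1]
}}

```text
clock: 3.9
eef_pos: [0.2716, -0.0443, 0.2134]
tcp_rot: [-169.4, 0.2, 59.0]
wrist_force: [-0.2, 0.1, 0.5]
width: 1.003
grip_force: 0.0
```

The clipping also left a 10.6° tilt in the commanded pose. I'll undo it at the mirrored limit, where joint 6 is at -180°.

Call:
{"fn": "servo_tool", "kwargs": {
  "slide": [
    [0,0,0],
    [0,0,0],
    [0,0,0],
    [0,0,0],
    [0,0,0],
    [0,0,0],
    [0,0,0],
    [0,0,0],
    [0,0,0],
    [0,0,0]
  ],
  "spin": [0.047,0.094,0.14,0.188,0.235,0.28,0.33,0.376,0.42,0.47],
  "gripper": [-1,-1,-1,-1,-1,-1,-1,-1,-1,-1]
}}

```text
clock: 4.9
eef_pos: [0.2716, -0.0444, 0.2134]
tcp_rot: [-169.4, 0.2, 143.5]
wrist_force: [-0.4, 0.1, -0.2]
width: 0.999
grip_force: 0.0
```

Call:
{"fn": "servo_tool", "kwargs": {
  "slide": [
    [0,0,0],
    [0,0,0],
    [0,0,0],
    [0,0,0],
    [0,0,0],
    [0,0,0],
    [0,0,0],
    [0,0,0],
    [0,0,0],
    [0,0,0]
  ],
  "spin": [0.047,0.094,0.14,0.188,0.235,0.28,0.33,0.376,0.42,0.47],
  "gripper": [-1,-1,-1,-1,-1,-1,-1,-1,-1,-1]
}}

```text
clock: 5.9
eef_pos: [0.2715, -0.0443, 0.2134]
tcp_rot: [-169.4, 0.2, -132.3]
wrist_force: [1.0, 0.1, 0.3]
width: 0.998
grip_force: 0.0
```

Call:
{"fn": "servo_tool", "kwargs": {
  "slide": [
    [0,0,0],
    [0,0,0],
    [0,0,0],
    [0,0,0],
    [0,0,0],
    [0,0,0],
    [0,0,0],
    [0,0,0],
    [0,0,0],
    [0,0,0]
  ],
  "spin": [0.047,0.094,0.14,0.188,0.235,0.28,0.33,0.376,0.42,0.47],
  "gripper": [-1,-1,-1,-1,-1,-1,-1,-1,-1,-1]
}}

```text
clock: 6.9
eef_pos: [0.2715, -0.0445, 0.2135]
tcp_rot: [-169.3, 0.2, -48.1]
wrist_force: [0.5, 1.1, 0.6]
width: 1.001
grip_force: 0.0
```

```bash
python3 - <<'E'
from h import *
o=get_obs();print(o['clock'],o['q'].round(1),o['eef_pos'].round(4),o['tcp_rot'].round(1))
E
```

```text
6.9 [ -18.7  -25.   -34.1   75.8    9.4 -150.2] [ 0.2715 -0.0445  0.2135] [-169.3    0.2  -48.1]
```

Call:
{"fn": "servo_tool", "kwargs": {
  "slide": [
    [0,0,0],
    [0,0,0],
    [0,0,0],
    [0,0,0]
  ],
  "spin": [0.047,0.094,0.14,0.165],
  "gripper": [-1,-1,-1,-1]
}}

```text
clock: 7.3
eef_pos: [0.2731, -0.0404, 0.2133]
tcp_rot: [-169.6, 0.2, -18.8]
wrist_force: [-0.6, 0.3, -0.5]
width: 0.999
grip_force: 0.0
```

Call:
{"fn": "servo_tool", "kwargs": {
  "slide": [
    [0,-0.5,0],
    [0,-1,0],
    [0,-1,0]
  ],
  "spin": [0,0,0],
  "gripper": [-1,-1,-1]
}}

```text
clock: 7.6
eef_pos: [0.2975, -0.072, 0.2134]
tcp_rot: [-171.7, 0.2, -21.2]
wrist_force: [0.4, 1.0, -0.1]
width: 1.0
grip_force: 0.0
```

Call:
{"fn": "servo_tool", "kwargs": {
  "slide": [
    [0,-0.5,0],
    [0,-1,0],
    [0,-1,0]
  ],
  "spin": [0,0,0],
  "gripper": [-1,-1,-1]
}}

```text
clock: 7.9
eef_pos: [0.3227, -0.1083, 0.2133]
tcp_rot: [-173.7, 0.3, -23.7]
wrist_force: [-0.0, 0.4, 0.0]
width: 1.0
grip_force: 0.0
```

```bash
python3 - <<'E'
from h import *
o=get_obs();print(o['clock'],o['q'].round(1),o['eef_pos'].round(4),o['tcp_rot'].round(1))
E
```

```text
7.9 [ -23.6  -12.7  -25.9   77.1    6.3 -179.9] [ 0.3227 -0.1083  0.2133] [-173.7    0.3  -23.7]
```

Call:
{"fn": "servo_tool", "kwargs": {
  "slide": [
    [-0.2,-0.5,0],
    [-0.2,-1,0],
    [-0.2,-1,0]
  ],
  "spin": [0,0,0],
  "gripper": [-1,-1,-1]
}}

```text
clock: 8.2
eef_pos: [0.3323, -0.1417, 0.2134]
tcp_rot: [-175.8, 0.3, -26.4]
wrist_force: [-0.3, -0.7, -0.6]
width: 0.998
grip_force: 0.0
```

Call:
{"fn": "servo_tool", "kwargs": {
  "slide": [
    [-0.2,-0.5,0],
    [-0.2,-1,0],
    [-0.2,-1,0]
  ],
  "spin": [0,0,0],
  "gripper": [-1,-1,-1]
}}

```text
clock: 8.5
eef_pos: [0.3437, -0.1797, 0.2133]
tcp_rot: [-177.8, 0.3, -29.2]
wrist_force: [0.7, 0.2, -0.1]
width: 0.999
grip_force: 0.0
```

```bash
python3 - <<'E'
from h import *
o=get_obs();print(o['clock'],o['q'].round(2),o['eef_pos'].round(4),o['tcp_rot'].round(2))
E
```

```text
8.5 [ -29.15   -7.25  -21.37   76.22    2.16 -179.94] [ 0.3437 -0.1797  0.2133] [-177.84    0.34  -29.21]
```

Call:
{"fn": "servo_tool", "kwargs": {
  "slide": [
    [-0.2,-0.5,0],
    [-0.2,-1,0],
    [-0.2,-1,0]
  ],
  "spin": [0,0,0],
  "gripper": [-1,-1,-1]
}}

```text
clock: 8.8
eef_pos: [0.3555, -0.2229, 0.2132]
tcp_rot: [-179.9, 0.4, -32.2]
wrist_force: [-0.3, -0.5, 0.6]
width: 1.001
grip_force: 0.0
```

```bash
python3 - <<'E'
from h import *
o=get_obs();print(o['clock'],o['q'].round(2),o['eef_pos'].round(4),o['tcp_rot'].round(2))
E
```

```text
8.8 [-3.2180e+01 -3.7000e+00 -1.8210e+01  7.5910e+01  1.3000e-01 -1.7994e+02] [ 0.3555 -0.2229  0.2132] [-179.87    0.42  -32.23]
```

Call:
{"fn": "servo_tool", "kwargs": {
  "slide": [
    [0.02,0.2,0],
    [0.05,0.4,0],
    [0.08,0.7,0],
    [0.114,0.94,0],
    [0.114,0.94,0]
  ],
  "spin": [-0.04,-0.08,-0.12,-0.165,-0.165],
  "gripper": [-1,-1,-1,-1,-1]
}}

```text
clock: 9.3
eef_pos: [0.366, -0.1259, 0.2134]
tcp_rot: [-179.9, 0.5, -61.9]
wrist_force: [-0.3, 0.1, 0.1]
width: 1.002
grip_force: 0.0
```

Call:
{"fn": "servo_tool", "kwargs": {
  "slide": [
    [0.02,0.2,0],
    [0.05,0.4,0],
    [0.08,0.7,0],
    [0.114,0.94,0],
    [0.114,0.94,0]
  ],
  "spin": [-0.04,-0.08,-0.12,-0.165,-0.165],
  "gripper": [-1,-1,-1,-1,-1]
}}

```text
clock: 9.8
eef_pos: [0.3775, -0.0324, 0.2134]
tcp_rot: [-179.9, 0.5, -91.5]
wrist_force: [-0.3, 0.7, -0.7]
width: 0.997
grip_force: 0.0
```

Call:
{"fn": "servo_tool", "kwargs": {
  "slide": [
    [0.02,0.2,0],
    [0.05,0.4,0],
    [0.08,0.7,0],
    [0.114,0.94,0],
    [0.114,0.94,0]
  ],
  "spin": [-0.04,-0.08,-0.12,-0.165,-0.165],
  "gripper": [-1,-1,-1,-1,-1]
}}

```text
clock: 10.3
eef_pos: [0.3891, 0.0612, 0.2133]
tcp_rot: [-179.9, 0.4, -121.1]
wrist_force: [0.3, 0.1, 0.1]
width: 1.003
grip_force: 0.0
```

Call:
{"fn": "servo_tool", "kwargs": {
  "slide": [
    [0.02,0.2,0],
    [0.05,0.4,0],
    [0.08,0.7,0],
    [0.114,0.94,0],
    [0.114,0.94,0]
  ],
  "spin": [-0.04,-0.08,-0.12,-0.165,-0.165],
  "gripper": [-1,-1,-1,-1,-1]
}}

```text
clock: 10.8
eef_pos: [0.4006, 0.1549, 0.2131]
tcp_rot: [-179.9, 0.4, -150.8]
wrist_force: [-0.3, -0.6, 0.1]
width: 0.999
grip_force: 0.0
```

Call:
{"fn": "servo_tool", "kwargs": {
  "slide": [
    [0.02,0.2,0],
    [0.05,0.4,0],
    [0.08,0.7,0],
    [0.114,0.94,0],
    [0.114,0.94,0]
  ],
  "spin": [-0.04,-0.08,-0.12,-0.165,-0.165],
  "gripper": [-1,-1,-1,-1,-1]
}}

```text
clock: 11.3
eef_pos: [0.4122, 0.2486, 0.213]
tcp_rot: [-179.9, 0.4, 179.5]
wrist_force: [-0.5, -0.5, -0.7]
width: 1.001
grip_force: 0.0
```

Call:
{"fn": "servo_tool", "kwargs": {
  "slide": [
    [0.02,0.2,0],
    [0.05,0.4,-0.3],
    [0.08,0.7,-0.6],
    [0.114,0.94,-0.93],
    [0.114,0.94,-0.93]
  ],
  "spin": [-0.04,-0.08,-0.12,-0.167,-0.167],
  "gripper": [-1,-1,-1,-1,-1]
}}

```text
clock: 11.8
eef_pos: [0.4217, 0.3407, 0.1156]
tcp_rot: [-179.5, 0.3, 149.5]
wrist_force: [-0.1, -0.3, -0.4]
width: 0.999
grip_force: 0.0
```

```bash
python3 - <<'E'
from h import *
o=get_obs();print(o['clock'],o['q'].round(2),o['eef_pos'].round(4),o['tcp_rot'].round(2))
T=get_calibration("top");
t=read_camera("top")[:,:,::-1];w=read_camera("wrist")[:,:,::-1]
cv2.imwrite("pics/w1.png",w);cv2.imwrite("pics/t1.png",t)
E
```

```text
11.8 [ 39.16  11.25 -14.5   64.61  -0.45  69.71] [0.4217 0.3407 0.1156] [-179.5     0.29  149.46]
```

View pics/w1.png

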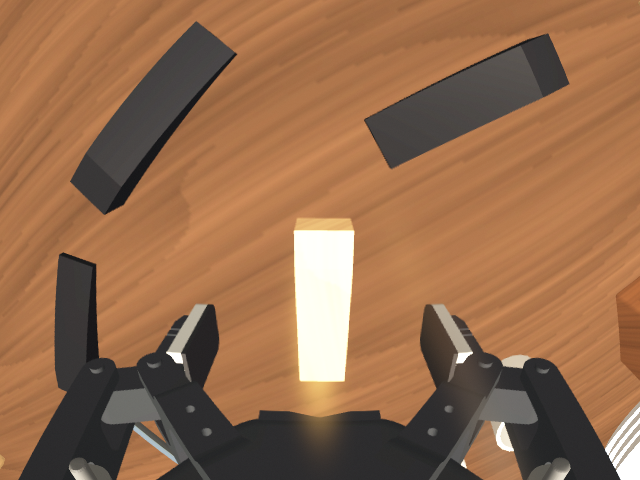

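The wrist view shows the wedge centred between the jaws and aligned. Its thick end's top edge runs (294,231) to (354,231), and its thin end is at row 380. I'll convert those pixels to positions before descending.

```bash
cat >> h.py <<'E'
def fish(cal,p,z):
    u=np.array(p,float)-[cal['cx'],cal['cy']];r=np.hypot(*u);th=r/cal['fx']
    d=R.from_euler('xyz',cal['attitude'],degrees=True).apply([np.sin(th)*u[0]/r,-np.sin(th)*u[1]/r,-np.cos(th)])
    o=np.array(cal['origin']);return o+d*(z-o[2])/d[2]
E
python3 - <<'E'
from h import *
W=get_calibration("wrist");o=get_obs()
P=[fish(W,p,z) for p,z in(((294,231),.028),((354,231),.028),((345,381),.006),((299,381),.006))]
a=(P[0]+P[1])/2;b=(P[2]+P[3])/2;d=(b-a)[:2];L=np.hypot(*d);d/=L
print(np.round(P,4),np.linalg.norm(P[0]-P[1]),L,np.degrees(np.arctan2(d[1],d[0])),"grasp",a[:2]+d*.0135,o['eef_pos'])
E
```

```text
[[0.4031 0.3325 0.028 ]
 [0.4215 0.3639 0.028 ]
 [0.5387 0.2948 0.006 ]
 [0.5196 0.2622 0.006 ]] 0.03638243866502446 0.1360269943574511 -30.81392734373001 grasp [0.42391908 0.34125174] [0.42266507 0.34020879 0.11978606]
```

The width (36.4 mm) and length (136 mm) check out, and the grasp point agrees with the top view. Next I'll descend and grip.

Call:
{"fn": "servo_tool", "kwargs": {
  "slide": [
    [0,0,-0.4],
    [0,0,-0.7],
    [0,0,-0.96],
    [0,0,-0.96],
    [0,0,-0.96],
    [0,0,-0.96],
    [0,0,-0.96],
    [0,0,-0.96],
    [0,0,-0.96]
  ],
  "spin": [0,0,0,0,0,0,0,0,0],
  "gripper": [-1,-1,-1,-1,1,1,1,1,1]
}}

```text
clock: 12.8
eef_pos: [0.4238, 0.3426, 0.0264]
tcp_rot: [179.9, 0.5, 149.3]
wrist_force: [0.3, -1.0, 6.8]
width: 0.404
grip_force: 60.7
```

Call:
{"fn": "servo_tool", "kwargs": {
  "slide": [
    [0,0,0.3],
    [0,0,0.7],
    [0,0,0.8],
    [0,0,0.8]
  ],
  "spin": [0,0,0,0],
  "gripper": [1,1,1,1]
}}

```text
clock: 13.2
eef_pos: [0.4239, 0.343, 0.1069]
tcp_rot: [179.8, 0.5, 149.3]
wrist_force: [-0.4, 0.0, -1.3]
width: 0.408
grip_force: 60.2
```

```bash
python3 - <<'E'
from h import *
T,S=get_calibration("top"),get_calibration("side")
px=[(276.1,202.8),(359.8,185.4),(341.6,104.4),(258.8,120.8)]
for a,b in((px[0],(248.3,263.9)),(px[1],(265.4,189.6)),(px[3],(142.9,255.1))):print(tri(T,a,S,b))
P=np.array([onz(T,p,z) for p,z in zip(px,(.037,.037,.033,.033))])[:,:2]
print(P.round(4),np.linalg.norm(P-np.roll(P,-1,0),axis=1))
n=np.array([-(P[1]-P[0])[1],(P[1]-P[0])[0]]);ax=(P[2]+P[3]-P[0]-P[1])
F=(P[0]+P[1])/2;y=[np.degrees(np.arctan2(v[1],v[0])) for v in(n,ax)];print("F",F,"yaws",y)
W=get_obs();print(W['eef_pos'].round(4),W['tcp_rot'].round(1),W['width'],W['grip_force'],W['wrist_force'])
E
```

```text
(array([0.62567623, 0.11119749, 0.03573644]), np.float64(0.0002956512348358866))
(array([ 0.68012011, -0.12256391,  0.03736277]), np.float64(0.0009052622023380268))
(array([0.86074909, 0.1660366 , 0.03485286]), np.float64(0.0005627132168042814))
[[ 0.6256  0.1111]
 [ 0.6798 -0.1227]
 [ 0.9157 -0.0691]
 [ 0.8618  0.1664]] [0.2400328  0.24200291 0.24154935 0.24253998]
F [ 0.65266911 -0.00578756] yaws [np.float64(13.043145889024297), np.float64(12.984211511936035)]
[0.4239 0.343  0.1069] [179.8   0.5 149.3] 0.40750447951534097 60.23032162984706 [-0.37166685  0.03311058 -1.34598115]
```

The board's front middle is at F=(0.653,-0.006) with yaw 13.0° and its top at 36–37 mm, so the underside is about 22 mm. Its sides measure 240–242 mm, which agrees with the given size. Next I'll carry the wedge to the approach line.

Call:
{"fn": "servo_tool", "kwargs": {
  "slide": [
    [0.03,-0.3,0],
    [0.07,-0.6,0],
    [0.134,-0.973,0],
    [0.134,-0.973,0]
  ],
  "spin": [0.02,0.04,0.0607,0.0607],
  "gripper": [1,1,1,1]
}}

```text
clock: 13.6
eef_pos: [0.4352, 0.241, 0.1027]
tcp_rot: [-179.7, 0.3, 160.0]
wrist_force: [-1.0, 1.1, -1.2]
width: 0.406
grip_force: 60.3
```

Call:
{"fn": "servo_tool", "kwargs": {
  "slide": [
    [0.03,-0.3,0],
    [0.07,-0.6,0],
    [0.134,-0.973,0],
    [0.134,-0.973,0]
  ],
  "spin": [0.02,0.04,0.0607,0.0607],
  "gripper": [1,1,1,1]
}}

```text
clock: 14.0
eef_pos: [0.449, 0.1445, 0.1031]
tcp_rot: [-179.8, 0.3, 170.9]
wrist_force: [0.8, 0.3, -1.8]
width: 0.41
grip_force: 60.5
```

Call:
{"fn": "servo_tool", "kwargs": {
  "slide": [
    [0.03,-0.3,0],
    [0.07,-0.6,0],
    [0.134,-0.973,0],
    [0.134,-0.973,0]
  ],
  "spin": [0.02,0.04,0.0607,0.0607],
  "gripper": [1,1,1,1]
}}

```text
clock: 14.4
eef_pos: [0.4629, 0.0478, 0.1034]
tcp_rot: [-179.8, 0.4, -178.2]
wrist_force: [0.8, 1.1, -0.5]
width: 0.408
grip_force: 60.6
```

Call:
{"fn": "servo_tool", "kwargs": {
  "slide": [
    [0.03,-0.3,0],
    [0.07,-0.6,0],
    [0.134,-0.973,0],
    [0.134,-0.973,0],
    [0.134,-0.973,0]
  ],
  "spin": [0.02,0.04,0.0607,0.0607,0.0607],
  "gripper": [1,1,1,1,1]
}}

```text
clock: 14.9
eef_pos: [0.4761, -0.0468, 0.1035]
tcp_rot: [-180.0, 0.4, -167.2]
wrist_force: [-0.1, -0.1, -1.3]
width: 0.412
grip_force: 60.8
```

```bash
python3 - <<'E'
from h import *
o=get_obs();print(o['clock'],o['q'].round(2),o['eef_pos'].round(4),o['tcp_rot'].round(2),o['wrist_force'].round(1))
t=read_camera("side")[:,:,::-1];w=read_camera("wrist")[:,:,::-1]
cv2.imwrite("pics/w2.png",w);cv2.imwrite("pics/s2.png",t)
E
```

```text
14.9 [ -5.65   4.42 -24.05  61.18   0.07 -18.46] [ 0.4761 -0.0468  0.1035] [-179.96    0.36 -167.19] [-0.1 -0.1 -1.3]
```

View pics/w2.png

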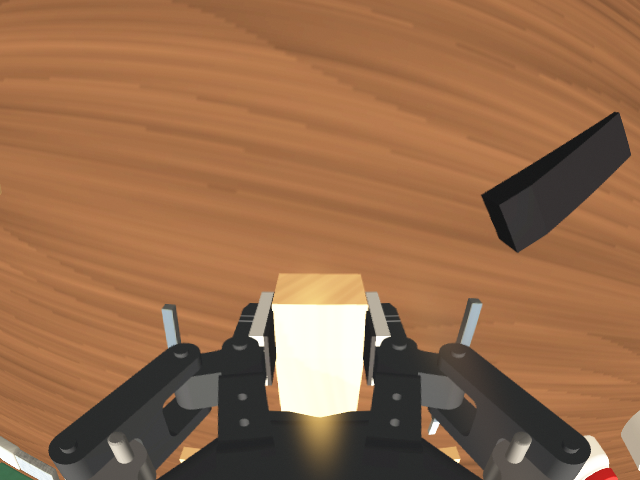

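The wrist view shows the wedge held square. The punch ends are at (170,307) and (475,300) on either side, with a black wedge at the right. I'll check clearances across the approach line.

```bash
python3 - <<'E'
from h import *
W=get_calibration("wrist");T=get_calibration("top");F=np.array([.6527,-.0058]);a=np.radians(13);ex=np.array([np.cos(a),np.sin(a)]);ey=np.array([-ex[1],ex[0]])
f=lambda P:((P[:2]-F)@ex,(P[:2]-F)@ey)
for p in((170,307),(475,300),(483,195),(517,252)):print("w",p,np.round(f(fish(W,p,.009)),4))
for p in((290,250),(285,206),(365,233),(359,196),(292,274)):print("t",p,np.round(f(onz(T,p,.009)),4))
print("tcp",np.round(f(get_obs()['eef_pos']),4))
E
```

```text
w (170, 307) [-0.1375 -0.1059]
w (475, 300) [-0.1431  0.1098]
w (483, 195) [-0.2181  0.1043]
w (517, 252) [-0.1789  0.1369]
t (290, 250) [-0.1352  0.1099]
t (285, 206) [-0.0087  0.0981]
t (365, 233) [-0.132  -0.1091]
t (359, 196) [-0.024  -0.1155]
t (292, 274) [-0.2028  0.1182]
tcp [-0.1813  0.0006]
```

Call:
{"fn": "servo_tool", "kwargs": {
  "slide": [
    [0,0,-0.3],
    [0,0,-0.6],
    [0,0,-0.72],
    [0,0,-0.74],
    [0,0,-0.74],
    [0,0,-0.74]
  ],
  "spin": [0,0,0,0,0,0],
  "gripper": [1,1,1,1,1,1]
}}

```text
clock: 15.6
eef_pos: [0.4773, -0.0471, 0.0317]
tcp_rot: [-179.9, 0.5, -167.0]
wrist_force: [0.3, 0.1, -0.6]
width: 0.41
grip_force: 60.7
```

Call:
{"fn": "servo_tool", "kwargs": {
  "slide": [
    [0,0,-0.02],
    [0,0,-0.02],
    [0,0,-0.02]
  ],
  "spin": [0,0,0],
  "gripper": [1,1,1]
}}

```text
clock: 15.9
eef_pos: [0.4765, -0.0474, 0.0288]
tcp_rot: [-179.9, 0.5, -167.1]
wrist_force: [-0.2, 0.1, -1.9]
width: 0.407
grip_force: 60.7
```

Call:
{"fn": "servo_tool", "kwargs": {
  "slide": [
    [0,0,-0.015],
    [0.2,0.05,-0.015],
    [0.4,0.094,-0.015],
    [0.6,0.14,-0.015],
    [0.8,0.187,-0.015],
    [0.877,0.204,-0.015],
    [0.877,0.204,-0.015],
    [0.877,0.204,-0.015]
  ],
  "spin": [0,0,0,0,0,0,0,0],
  "gripper": [1,1,1,1,1,1,1,1]
}}

```text
clock: 16.7
eef_pos: [0.5632, -0.027, 0.0266]
tcp_rot: [-179.9, 0.4, -167.1]
wrist_force: [0.5, -0.5, -1.1]
width: 0.407
grip_force: 60.8
```

Call:
{"fn": "servo_tool", "kwargs": {
  "slide": [
    [0.05,0.012,0],
    [0.1,0.024,0],
    [0.15,0.036,0],
    [0.205,0.048,0],
    [0.205,0.048,0],
    [0.205,0.048,0]
  ],
  "spin": [0,0,0,0,0,0],
  "gripper": [1,1,1,1,1,1]
}}

```text
clock: 17.3
eef_pos: [0.5845, -0.022, 0.0267]
tcp_rot: [-179.9, 0.4, -167.1]
wrist_force: [-0.3, -0.3, -1.0]
width: 0.406
grip_force: 60.8
```

```bash
python3 - <<'E'
from h import *
o=get_obs();print(o['clock'],o['eef_pos'].round(4),o['tcp_rot'].round(2),o['wrist_force'].round(2),o['torque'].round(2))
t=read_camera("side")[:,:,::-1]
cv2.imwrite("pics/s3.png",cv2.resize(t[160:310,140:380],(800,500),interpolation=cv2.INTER_CUBIC))
E
```

```text
17.3 [ 0.5845 -0.022   0.0267] [-179.89    0.4  -167.06] [-0.27 -0.25 -1.03] [ 0.04 -0.    0.06]
```

View pics/s3.png

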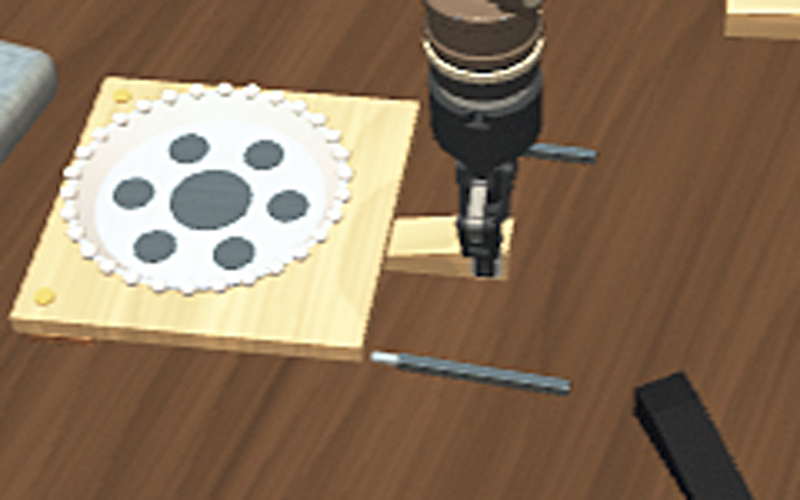

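The wedge's thin end is under the middle of the board's edge with no contact force yet. Next I'll lower it to the bench, release it, and back off for the push.

Call:
{"fn": "servo_tool", "kwargs": {
  "slide": [
    [0,0,-0.01],
    [0,0,-0.01],
    [0,0,-0.01]
  ],
  "spin": [0,0,0],
  "gripper": [1,1,1]
}}

```text
clock: 17.65
eef_pos: [0.5844, -0.0221, 0.0264]
tcp_rot: [-179.9, 0.4, -167.1]
wrist_force: [-2.6, 0.2, 4.6]
width: 0.409
grip_force: 61.4
```

Call:
{"fn": "servo_tool", "kwargs": {
  "slide": [
    [0,0,-0.007],
    [0,0,-0.007],
    [0,0,-0.007]
  ],
  "spin": [0,0,0],
  "gripper": [1,1,1]
}}

```text
clock: 17.95
eef_pos: [0.5845, -0.0221, 0.0264]
tcp_rot: [-179.9, 0.5, -167.1]
wrist_force: [-4.7, 0.7, 11.0]
width: 0.406
grip_force: 62.2
```

Call:
{"fn": "servo_tool", "kwargs": {
  "slide": [
    [0,0,0.015],
    [0,0,0.015],
    [0,0,0.015],
    [0,0,0.015],
    [0,0,0.3],
    [0,0,0.6],
    [0,0,0.6]
  ],
  "spin": [0,0,0,0,0,0,0],
  "gripper": [1,-0.4,-0.4,-0.4,-0.4,-0.4,-0.4]
}}

```text
clock: 18.65
eef_pos: [0.587, -0.0221, 0.0893]
tcp_rot: [-179.8, 0.8, -167.1]
wrist_force: [0.2, 0.1, 0.7]
width: 0.7
grip_force: 0.0
```

Call:
{"fn": "servo_tool", "kwargs": {
  "slide": [
    [-0.2,-0.047,0],
    [-0.4,-0.094,0],
    [-0.438,-0.101,0],
    [-0.438,-0.101,0],
    [-0.438,-0.101,0],
    [-0.438,-0.101,0]
  ],
  "spin": [0,0,0,0,0,0],
  "gripper": [1,1,1,1,1,1]
}}

```text
clock: 19.25
eef_pos: [0.5415, -0.0321, 0.0851]
tcp_rot: [-179.9, 0.4, -167.1]
wrist_force: [0.4, 0.5, 0.1]
width: -0.003
grip_force: 0.0
```

```bash
python3 - <<'E'
from h import *
o=get_obs();print(o['clock'],o['eef_pos'].round(4),o['tcp_rot'].round(2),o['wrist_force'].round(2),o['width'])
W=get_calibration("wrist")
cv2.imwrite("pics/w3.png",read_camera("wrist")[:,:,::-1])
E
```

```text
19.25 [ 0.5415 -0.0321  0.0851] [-179.88    0.45 -167.06] [0.35 0.51 0.06] -0.0027852902902101417
```

View pics/w3.png

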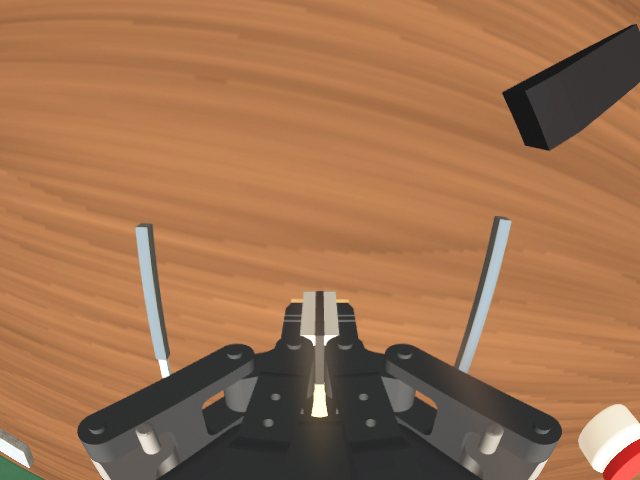

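The wedge stayed square behind the shut fingers, with its edges even at (295,300) and (350,300). Now I'll lower the fingers and start the push.

Call:
{"fn": "servo_tool", "kwargs": {
  "slide": [
    [0,0,-0.3],
    [0,0,-0.57],
    [0,0,-0.57],
    [0,0,-0.57]
  ],
  "spin": [0,0,0,0],
  "gripper": [1,1,1,1]
}}

```text
clock: 19.7
eef_pos: [0.5407, -0.0321, 0.0282]
tcp_rot: [-179.9, 0.4, -167.1]
wrist_force: [0.2, 0.9, 0.4]
width: 0.0
grip_force: 0.0
```

Call:
{"fn": "servo_tool", "kwargs": {
  "slide": [
    [0.05,0.012,0],
    [0.1,0.023,0],
    [0.15,0.035,0],
    [0.175,0.04,0],
    [0.2,0.046,0],
    [0.225,0.052,0],
    [0.25,0.058,0],
    [0.275,0.063,0],
    [0.3,0.069,0],
    [0.3,0.069,0]
  ],
  "spin": [0,0,0,0,0,0,0,0,0,0],
  "gripper": [1,1,1,1,1,1,1,1,1,1]
}}

```text
clock: 20.7
eef_pos: [0.5711, -0.0252, 0.0281]
tcp_rot: [-179.9, 0.4, -167.1]
wrist_force: [0.3, -0.9, -0.1]
width: -0.002
grip_force: 0.0
```

Call:
{"fn": "servo_tool", "kwargs": {
  "slide": [
    [0.02,0.005,0],
    [0.04,0.009,0],
    [0.06,0.014,0],
    [0.08,0.018,0],
    [0.08,0.018,0]
  ],
  "spin": [0,0,0,0,0],
  "gripper": [1,1,1,1,1]
}}

```text
clock: 21.2
eef_pos: [0.579, -0.0234, 0.0282]
tcp_rot: [-179.9, 0.4, -167.1]
wrist_force: [-0.2, 0.3, -0.1]
width: 0.0
grip_force: 0.0
```

Call:
{"fn": "servo_tool", "kwargs": {
  "slide": [
    [0.015,0.004,0],
    [0.03,0.007,0],
    [0.03,0.007,0]
  ],
  "spin": [0,0,0],
  "gripper": [1,1,1]
}}

```text
clock: 21.5
eef_pos: [0.5819, -0.0227, 0.0282]
tcp_rot: [-179.9, 0.4, -167.1]
wrist_force: [1.0, -0.1, 0.3]
width: 0.002
grip_force: 0.0
```

Call:
{"fn": "servo_tool", "kwargs": {
  "slide": [
    [0.015,0.003,0],
    [0.03,0.007,0],
    [0.03,0.007,0]
  ],
  "spin": [0,0,0],
  "gripper": [1,1,1]
}}

```text
clock: 21.8
eef_pos: [0.585, -0.022, 0.0282]
tcp_rot: [-179.9, 0.4, -167.1]
wrist_force: [0.4, 0.2, 0.4]
width: -0.002
grip_force: 0.0
```

```bash
python3 - <<'E'
from h import *
o=get_obs();print(o['clock'],o['eef_pos'].round(4),o['wrist_force'].round(2))
t=read_camera("side")[:,:,::-1]
cv2.imwrite("pics/s4.png",cv2.resize(t[160:310,140:380],(800,500),interpolation=cv2.INTER_CUBIC))
E
```

```text
21.8 [ 0.585  -0.022   0.0282] [0.39 0.19 0.35]
```

View pics/s4.png

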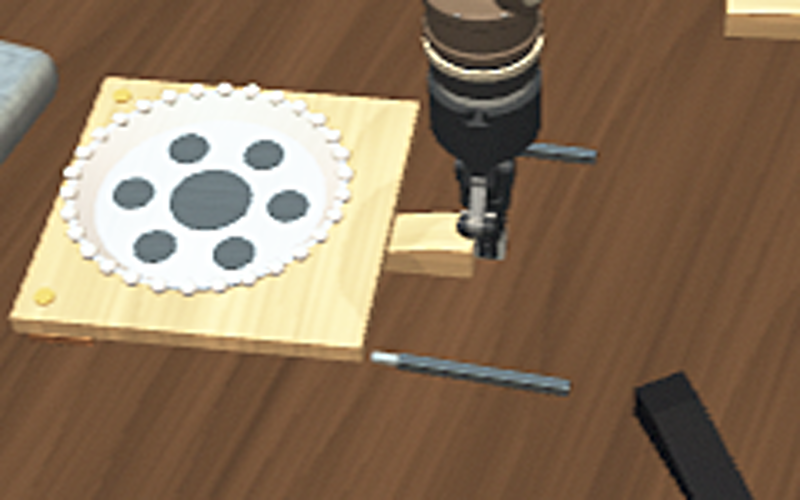

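The wedge is being pushed straight, with its thick end now at (472,250) in the crop. I'll continue in small steps and read the force each time.

Call:
{"fn": "servo_tool", "kwargs": {
  "slide": [
    [0.01,0.002,0],
    [0.02,0.005,0],
    [0.02,0.005,0]
  ],
  "spin": [0,0,0],
  "gripper": [1,1,1]
}}

```text
clock: 22.15
eef_pos: [0.5869, -0.0216, 0.0282]
tcp_rot: [-179.9, 0.4, -167.1]
wrist_force: [-0.4, -0.4, 0.3]
width: 0.003
grip_force: 0.0
```

Call:
{"fn": "servo_tool", "kwargs": {
  "slide": [
    [0.01,0.002,0],
    [0.02,0.004,0],
    [0.02,0.004,0]
  ],
  "spin": [0,0,0],
  "gripper": [1,1,1]
}}

```text
clock: 22.45
eef_pos: [0.5889, -0.0211, 0.0282]
tcp_rot: [-179.9, 0.4, -167.1]
wrist_force: [0.6, -0.1, 0.5]
width: 0.0
grip_force: 0.0
```

Call:
{"fn": "servo_tool", "kwargs": {
  "slide": [
    [0.01,0.002,0],
    [0.02,0.005,0],
    [0.02,0.005,0]
  ],
  "spin": [0,0,0],
  "gripper": [1,1,1]
}}

```text
clock: 22.75
eef_pos: [0.5909, -0.0206, 0.0282]
tcp_rot: [-179.9, 0.4, -167.1]
wrist_force: [-0.4, 0.1, 0.2]
width: 0.004
grip_force: 0.0
```

Call:
{"fn": "servo_tool", "kwargs": {
  "slide": [
    [0.01,0.002,0],
    [0.02,0.005,0],
    [0.02,0.005,0]
  ],
  "spin": [0,0,0],
  "gripper": [1,1,1]
}}

```text
clock: 23.05
eef_pos: [0.5929, -0.0201, 0.0282]
tcp_rot: [-179.9, 0.4, -167.1]
wrist_force: [-0.4, 0.3, 0.2]
width: 0.002
grip_force: 0.0
```

Call:
{"fn": "servo_tool", "kwargs": {
  "slide": [
    [0.01,0.002,0],
    [0.02,0.005,0],
    [0.02,0.005,0]
  ],
  "spin": [0,0,0],
  "gripper": [1,1,1]
}}

```text
clock: 23.35
eef_pos: [0.5944, -0.0198, 0.0281]
tcp_rot: [-179.9, 0.4, -167.1]
wrist_force: [-1.9, 0.2, 2.2]
width: 0.001
grip_force: 1.3
```

Call:
{"fn": "servo_tool", "kwargs": {
  "slide": [
    [0.01,0.002,0],
    [0.015,0.003,0],
    [0.015,0.003,0]
  ],
  "spin": [0,0,0],
  "gripper": [1,1,1]
}}

```text
clock: 23.65
eef_pos: [0.5956, -0.0195, 0.0281]
tcp_rot: [-179.9, 0.4, -167.1]
wrist_force: [-5.3, -0.1, 3.4]
width: -0.003
grip_force: 2.5
```

Call:
{"fn": "servo_tool", "kwargs": {
  "slide": [
    [0.01,0.002,0],
    [0.01,0.002,0],
    [0.01,0.002,0]
  ],
  "spin": [0,0,0],
  "gripper": [1,1,1]
}}

```text
clock: 23.95
eef_pos: [0.5963, -0.0193, 0.0281]
tcp_rot: [-179.9, 0.3, -167.1]
wrist_force: [-5.4, -1.2, 4.6]
width: 0.0
grip_force: 3.0
```

Call:
{"fn": "servo_tool", "kwargs": {
  "slide": [
    [0.01,0.002,0],
    [0.01,0.002,0],
    [0.01,0.002,0]
  ],
  "spin": [0,0,0],
  "gripper": [1,1,1]
}}

```text
clock: 24.25
eef_pos: [0.597, -0.0192, 0.0281]
tcp_rot: [-179.9, 0.3, -167.1]
wrist_force: [-7.5, -2.1, 6.0]
width: -0.004
grip_force: 3.6
```

Call:
{"fn": "servo_tool", "kwargs": {
  "slide": [
    [0.01,0.002,0],
    [0.01,0.002,0],
    [0.01,0.002,0]
  ],
  "spin": [0,0,0],
  "gripper": [1,1,1]
}}

```text
clock: 24.55
eef_pos: [0.5976, -0.0191, 0.0281]
tcp_rot: [-179.9, 0.3, -167.1]
wrist_force: [-8.8, -1.0, 6.7]
width: -0.001
grip_force: 4.3
```

Call:
{"fn": "servo_tool", "kwargs": {
  "slide": [
    [0.01,0.002,0],
    [0.01,0.002,0],
    [0.01,0.002,0]
  ],
  "spin": [0,0,0],
  "gripper": [1,1,1]
}}

```text
clock: 24.85
eef_pos: [0.5982, -0.019, 0.0281]
tcp_rot: [-179.9, 0.2, -167.1]
wrist_force: [-8.9, -2.3, 8.3]
width: 0.002
grip_force: 5.0
```

```bash
python3 - <<'E'
from h import *
o=get_obs();print(o['clock'],o['eef_pos'].round(4),o['wrist_force'].round(2),o['wrist_force'][:2]@[-.974,-.225])
E
```

```text
24.85 [ 0.5982 -0.019   0.0281] [-8.9  -2.26  8.26] 9.176615341322826
```

Call:
{"fn": "servo_tool", "kwargs": {
  "slide": [
    [0.01,0.002,0],
    [0.01,0.002,0],
    [0.01,0.002,0],
    [0.01,0.002,0]
  ],
  "spin": [0,0,0,0],
  "gripper": [1,1,1,1]
}}

```text
clock: 25.25
eef_pos: [0.5989, -0.0189, 0.0281]
tcp_rot: [-179.9, 0.2, -167.1]
wrist_force: [-10.7, -2.2, 8.0]
width: 0.001
grip_force: 5.7
```

Call:
{"fn": "servo_tool", "kwargs": {
  "slide": [
    [0,0,0],
    [0,0,0]
  ],
  "spin": [0,0],
  "gripper": [1,1]
}}

```text
clock: 25.45
eef_pos: [0.5988, -0.0189, 0.0281]
tcp_rot: [-179.9, 0.2, -167.1]
wrist_force: [-11.2, -2.9, 8.1]
width: -0.002
grip_force: 5.6
```

The push is steady at about 11 N. Next I'll back straight off, rise and look.

Call:
{"fn": "servo_tool", "kwargs": {
  "slide": [
    [-0.03,-0.007,0],
    [-0.08,-0.018,0],
    [-0.2,-0.046,0],
    [-0.4,-0.092,0],
    [-0.4,-0.092,0.4],
    [-0.4,-0.092,0.8],
    [-0.4,-0.092,0.8]
  ],
  "spin": [0,0,0,0,0,0,0],
  "gripper": [1,1,1,1,1,1,1]
}}

```text
clock: 26.15
eef_pos: [0.5637, -0.0278, 0.1139]
tcp_rot: [-179.7, 0.9, -167.1]
wrist_force: [1.1, -0.0, 0.0]
width: 0.003
grip_force: 0.0
```

Call:
{"fn": "servo_tool", "kwargs": {
  "slide": [
    [-0.5,0,0.4],
    [-1,0,0.8],
    [-1,0,0.8],
    [-1,0,0.8]
  ],
  "spin": [0,0,0,0],
  "gripper": [1,1,1,1]
}}

```text
clock: 26.55
eef_pos: [0.4598, -0.0276, 0.1908]
tcp_rot: [-179.8, 0.7, -167.1]
wrist_force: [0.2, 0.2, 0.1]
width: -0.0
grip_force: 0.0
```

```bash
python3 - <<'E'
from h import *
o=get_obs();print(o['clock'],o['eef_pos'].round(4),o['wrist_force'].round(2))
c=lambda t,x,y:cv2.resize(t[y:y+130,x:x+160],(400,325),interpolation=cv2.INTER_CUBIC)
s=read_camera("side")[:,:,::-1];t=read_camera("top")[:,:,::-1]
cv2.imwrite("pics/f.png",np.hstack([c(s,180,165),c(t,240,130)]))
E
```

```text
26.55 [ 0.4598 -0.0276  0.1908] [0.19 0.19 0.08]
```

View pics/f.png

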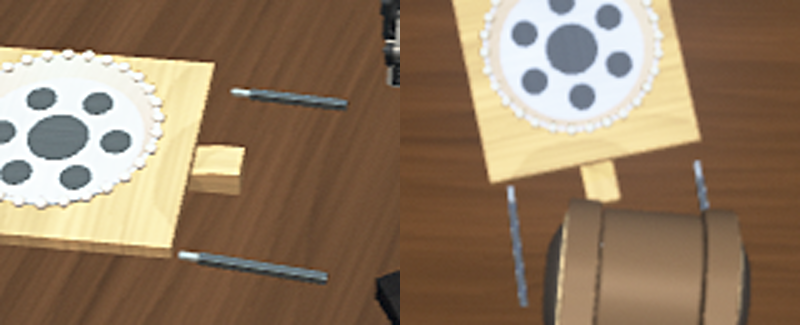

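The wedge sits square under the middle of the front edge, with its thick end at (242,165) in the crop, and nothing else has moved. I'm handing it in.

```bash
python3 -c "
from plant import *
print(sign_off())"
```

```text
the job is handed in; nothing more can be done
None
```

The wooden wedge is jammed flat under the middle of the board's front edge after a steady push of about 11 N; it is released, the arm is clear, nothing else was moved, and the job was handed in at about 27 s (no verdict came back).

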